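# Hook a crate forward to the rack's stop

## Robot

A 6-joint arm with a two-finger parallel gripper is mounted at the origin on the work surface. World frame = base frame: x ahead of the robot, y to its left, z up, the work surface at z = 0. Lengths are in m, angles in rad, forces in N, time in s.
With the tool pointing down it reaches from about 0.375 to 0.9 m from the base axis. Payload 3.1 kg.
Tool frame: the origin (TCP) lies midway between the tips of the shut fingers; the grasp point (between the pads) lies grip_point_offset behind it (grip_point_offset is the distance from the TCP to the grasp point, in m); y points along the fingers, z is the direction in which the jaws open and shut, and the axes are right-handed (so a half turn about y gives the same grasp; the last joint's range is limited). The gripper opens to 87 mm and grips with 3 to 60 N. Pads are 19 mm wide; open, the fingers measure 117 mm over their backs; the gripper's body (75 mm by 190 mm) begins 51 mm behind the grasp point.
Start: joints at [-1.317, 0.527, 1.433, -0, 1.181, -0.178], TCP at [0.262, -0.567, 0.223] pointing down, gripper open.
Joint ranges: [-3.08, 3.08], [-0.75, 2.2], [0.22, 2.44], [-1.43, 4.57], [0, 2.65], [-2.85, 2.85]. Speed limits (rad/s): [2.79, 2.79, 3.14, 3.14, 3.14, 3.14].

## Interface

Orientations are given as a unit quaternion [x, y, z, w].
In Python, from rig import * gives the robot as it stands.
- The arm moves only by the tool jog_arm, never from a script. Its argument "increments" is a list that holds one entry, the list of rows, each a list of 7 numbers: the turn, a rotation vector about the world's x, y, z in degrees, then the shift along the world's x, y, z in m, then the closure, from -1 (fully open) to 1 (shut), so that 0 is half open. In form: [[[rx, ry, rz, x, y, z, jaw], ...]]. A call has 1 to 8 rows; each row is the pose to reach, as a shift and turn from the pose measured when the call began; what a row does not reach only later rows make up. A row lasts 1/10 s, in which the tool goes at most 50 mm and 8.59 degrees, less where a joint would pass 70% of its speed; a pose out of reach is approached as far as the arm can. A call with a gripper value outside its range is refused whole. The fingers move at their own pace and stop on an object; "squeeze" is the grip in N (left out, the last holds). Time passes only in rows, so rows that repeat a pose let the fingers close. It gives the time, the measured TCP pose, the force and the opening at its end, in the units of the state.
- get_obs(): the state, without advancing time (a new reading comes with each control period).
- camera(name): name is "scene" or "top" or "wrist"; returns the picture (420x560x3 uint8, red, green, blue); there is no depth.
- camera_info(name): a dict with "K" (3x3 intrinsics, pixels), "R" (3x3) and "t" (3): a world point X has camera coordinates R X + t. Camera axes: x right, y down, z forward; pixel columns grow to the right and rows downward; lengths in m; the calibration is good to about 2 mm. A picture is of the moment at which its call begins: read the wrist's pose just before it. camera_info takes no time and is no camera call; for the wrist camera it gives the pose at the moment of the call.
- hand_in(): hands the job in, once; it reports no verdict.
The state is a dict: "time": time; "q": joint angles; "joint_velocities": joint speeds; "joint_torque": joint torques, N m; "position": TCP position; "tool_rot": TCP orientation; "ft_force": force on the tool from outside, world axes, zero at the start; "moment": the same for the moment, N m; "grip_width": finger opening in m.
Only numpy, scipy, OpenCV 4.12 (cv2) and the standard library are available. Lean on these libraries where they do the work, as an engineer would, in place of code of your own. Each camera call takes 0.05 s, during which the arm holds its last target.

## Task

Pick up the pull hook, hook it over the front lip of the open wooden crate deep in the drying rack and drag the crate forward, flat on the shelf, until it sits square against the rubber-faced stop bar; feel for the bar, press the crate on it with about 10 newtons (over and above the sliding drag) for a moment, never 20, and ease off. Then lift the hook out, leaving the crate against the bar, and set it standing back on the cork mat. Move the crate with the hook only, never the gripper, and leave the carton, tin and pot where they are.

Things in the scene. Friction and masses are not known exactly. Their poses are not given: they have to be found in the camera images.
- hook: Pull hook standing on its dark wood handle, 80 x 28 x 36 mm; steel rod 7 mm thick. Origin: centre of handle's underside; x along it to the rod end, z up. Rod centre line (x, z mm): 40,24 - 50,24 - 75,52 - 160,52 - then down to a round end centred at 160,6. 43 mm of lip fits under the level rod. 0.22 kg. Grip across y from above at half height with 40 N or more: the pull runs through the grasp.
- hook_tip (a point): Centre of the round lower end of the hook's rod (radius 3.5 mm), hook frame x 160, y 0, z 6 mm.
- crate: Open pale wood crate 170 x 130 x 60 mm (x, y, z), walls and floor 8 mm, with upright veneer strips to 74 mm high fixed inside. Origin: centre of underside; its front is -x, towards the robot. Free behind the front wall: crate x -77 to -34 mm, full width. Starts on the rack floor (12 mm above the bench), left or right of the carton. 0.4 to 0.85 kg: slides at 2 to 6 N, may read less when held still.
- crate_lip (a point): Middle of the top inner edge of the crate's front wall: crate x -77, y 0, z 60 mm. The hook goes behind this edge.
- rack: Low drying rack fixed on the bench, 360 mm deep, 400 mm wide, open to the robot. Origin: middle of the front edge of its 12 mm floor board, on the bench; x points into the rack, y left. A roof of steel rods and wood bars covers it from x 62 mm to the back, underside 162 mm above the bench; four 18 mm posts at y +-191 mm, x 70 and 350 mm.
- stop_track: Fixed guides of the rack's stop; origin and axes as the rack. They carry a stop bar across the rack above its floor (top 34 mm above the bench, thin end brackets to 40 mm). The bar's face that meets the crate's front wall is clamped anywhere from rack x 30 to 75 mm: not measured, to be felt. Rubber-mounted: it gives 0.4 mm per newton towards the robot (10 N: 4 mm).
- mat: Cork mat fixed on the bench, 300 x 130 x 4 mm (x, y, z). Origin: centre of its underside; the top is 4 mm up. The hook starts on it and goes back on it.
- carton: Closed brown carton 160 x 120 x 70 mm beside the crate in the rack, origin at the centre of its underside. Leave alone.
- tin: Tin 70 mm in diameter, 85 mm high, on the bench, origin at the centre of its underside. Leave alone.
- pot: Dark wooden pencil pot 72 mm in diameter, 75 mm high with pencils up to 125 mm, on the bench, origin at the centre of its underside. Leave alone.
Mind the look-alikes: they are no part of the job. Leave any green, orange or purple look-alike of the hook alone.

How it is judged:
By the outcome, as a careful person would: the job done as asked, in the order asked, and still so for the second after the job is handed in, with the robot touching nothing.
It also fails if it takes over 72 s, if anything falls off the work surface, if the arm or the gripper's body presses on something with over 40 N, if the wrist force passes 120 N, or if a joint passes its speed limit or range.

## Working session

There is one attempt and no reset: what is moved stays moved. The work goes in short steps, Python scripts to look and compute and a tool call to move; the robot and the scene stay as the last step left them, time stands still between calls to the robot, and variables do not carry over. Pictures are saved under pics/ and viewed, and the job is handed in when it is done.

Besides the shell and the picture viewer there is one more tool, called by a JSON object that holds its "api" and its "payload", one argument or row to a line. jog_arm: Moves the arm, as the interface text tells. Its arguments: {"type":"object","properties":{"increments":{"type":"array","items":{"type":"array","items":{"type":"array","items":{"type":"number"}}}},"squeeze":{"type":"number"}},"required":["increments"]}

```bash
ls; mkdir -p pics; python3 - <<'E'
from rig import *
import cv2
o=get_obs();print(o)
for n in ["scene","top","wrist"]:
    im=camera(n);cv2.imwrite(f"pics/{n}0.png",im[:,:,::-1]);i=camera_info(n);print(n,i)
E
```

```text
pics
{'time': 0.0, 'q': array([-1.31650455e+00,  5.28457181e-01,  1.43387605e+00, -1.86701110e-05,
        1.18137997e+00, -1.78497700e-01]), 'joint_velocities': array([-0.00293096, -0.00039173, -0.00033714,  0.00032999, -0.00084865,
        0.00144215]), 'joint_torque': array([-4.24797909e-04, -4.40045536e+01, -1.76592708e+01,  6.33500121e-02,
        5.81643835e-02, -1.56024844e-04]), 'position': array([ 0.26196839, -0.56666079,  0.22158549]), 'tool_rot': array([-0.15185966,  0.69136358, -0.68986567,  0.15179065]), 'ft_force': array([-0.00311272, -0.15762711,  0.7526919 ]), 'moment': array([ 0.01173315,  0.02731598, -0.0182672 ]), 'grip_width': 0.08713756471730812}
scene {'K': array([[428.83279409,   0.        , 272.37035955],
       [  0.        , 428.83279409, 208.1621207 ],
       [  0.        ,   0.        ,   1.        ]]), 'R': array([[ 0.58694988,  0.80961853, -0.00277125],
       [ 0.6860594 , -0.49918478, -0.52927975],
       [-0.42989806,  0.30875944, -0.84844285]]), 't': array([-0.22277734, -0.3391918 ,  1.67237084])}
top {'K': array([[470.36157075,   0.        , 284.66595388],
       [  0.        , 470.36157075, 214.35125574],
       [  0.        ,   0.        ,   1.        ]]), 'R': array([[-1.51711104e-02, -9.99879954e-01, -3.14877180e-03],
       [-9.84364456e-01,  1.54882493e-02, -1.75461483e-01],
       [ 1.75489189e-01,  4.37593501e-04, -9.84481261e-01]]), 't': array([-0.06439338,  0.50732385,  1.59154021])}
wrist {'K': array([[372.10891801,   0.        , 276.03711432],
       [  0.        , 372.10891801, 204.63201783],
       [  0.        ,   0.        ,   1.        ]]), 'R': array([[ 0.42016682, -0.90744331, -0.00254483],
       [-0.88027567, -0.4082655 ,  0.24173132],
       [-0.22039644, -0.09932733, -0.97033988]]), 't': array([-0.62398977, -0.03025077,  0.39034974])}
```

View pics/scene0.png

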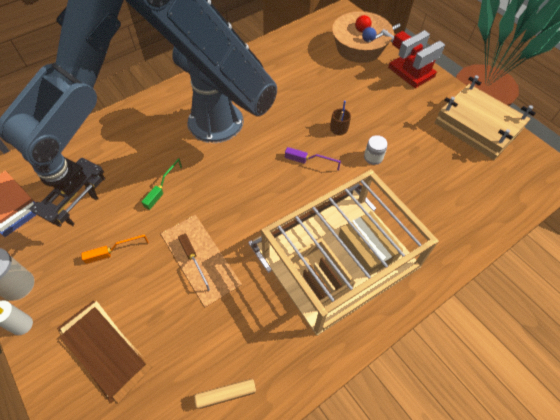

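View pics/top0.png

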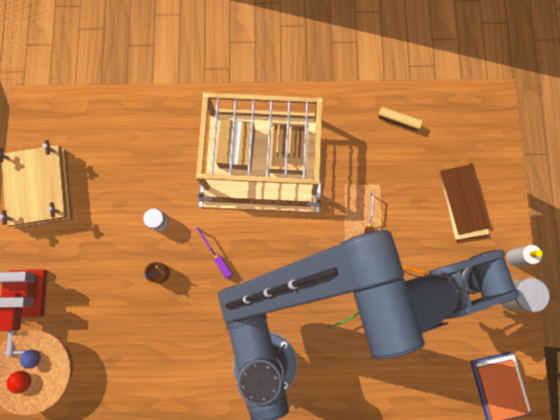

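View pics/wrist0.png

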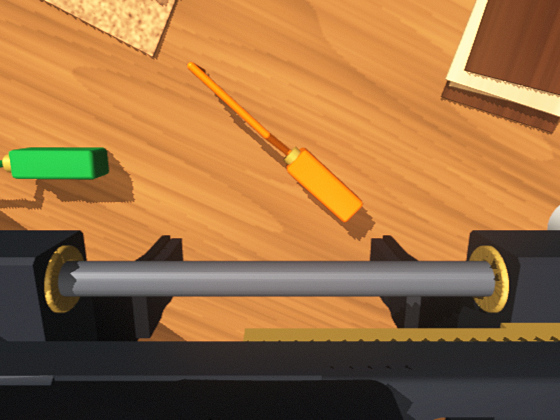

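```bash
python3 -c "
import rig;print([n for n in dir(rig) if n[0]!='_'])
print(getattr(rig,'grip_point_offset',None))"
```

```text
['Unreachable', 'camera', 'camera_info', 'get_obs', 'grip_point_offset', 'hand_in']
0.0187
```

The scene shows the real hook on the cork mat (handle about 188,245, tip about 207,288). The rack holds two items: one near (330,270) with slots, one near (370,240). I'll zoom in to tell them apart.

```bash
python3 - <<'E'
import cv2
a=cv2.imread("pics/scene0.png");cv2.imwrite("pics/z1.png",cv2.resize(a[165:335,150:445],None,fx=2.7,fy=2.7,interpolation=2))
a=cv2.imread("pics/top0.png");cv2.imwrite("pics/z2.png",cv2.resize(a[80:245,190:400],None,fx=3.6,fy=3.6,interpolation=2))
E
```

```text
(no output)
```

View pics/z1.png

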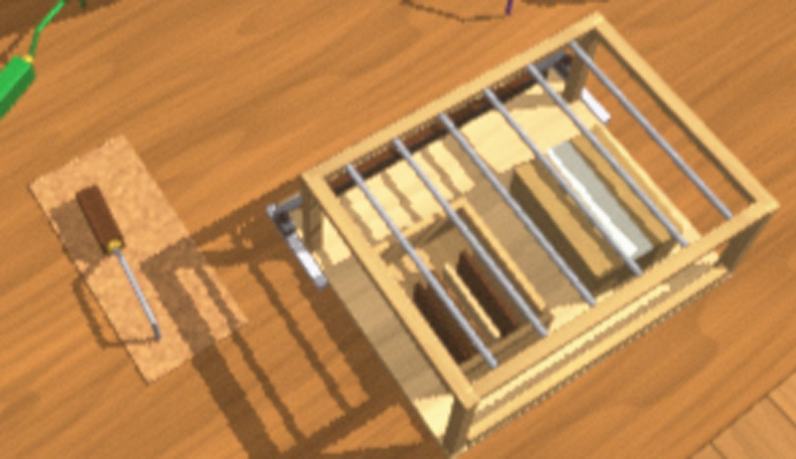

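View pics/z2.png

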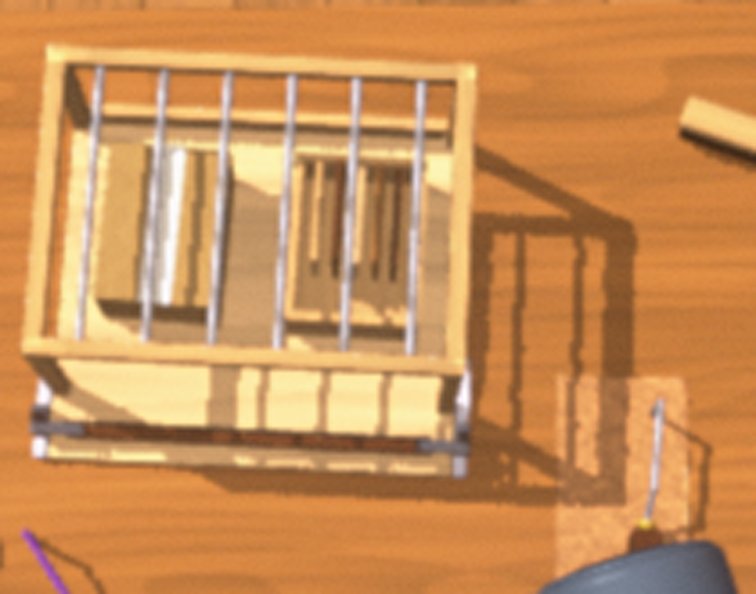

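```bash
cat > h.py <<'E'
import numpy as np, cv2
from rig import *
def ray(n,u,v,z,info=None):
    i=info or camera_info(n);R,t,K=map(np.array,(i["R"],i["t"],i["K"]))
    c=-R.T@t;d=R.T@np.linalg.solve(K,[u,v,1.]);return c+d*(z-c[2])/d[2]
def proj(n,X,info=None):
    i=info or camera_info(n);p=i["K"]@(i["R"]@np.array(X)+i["t"]);return p[:2]/p[2]
np.set_printoptions(precision=4,suppress=True)
E
python3 - <<'E'
from h import *
T=lambda u,v,z:ray("top",190+u/3.6,80+v/3.6,z)[:2]
S=lambda u,v,z:ray("scene",150+u/2.7,165+v/2.7,z)[:2]
print("hook top bend",T(658,402,.052),S(155,325,.052))
print("hook collar",T(646,525,.024),S(115,245,.024), "handle top center S",S(98,215,.036), "handle end",S(88,192,.036))
print("crate lip front corners",T(287,318,.072),T(412,327,.072))
print("crate back corners",T(297,157,.072))
print("S lip",S(465,205,.072))
print("floor front",T(35,460,.012),T(465,478,.012))
print("roof front top?",[T(22,340,z) for z in(.162,.18)],[T(468,360,z)for z in(.162,.18)],T(50,48,.18),T(475,68,.18))
print("bar",T(85,425,.034),T(420,445,.034))
print("mat",T(558,375,.004),T(690,377,.004),S(30,185,.004),S(125,137,.004),S(150,383,.004),S(245,323,.004))
E
```

```text
hook top bend [ 0.5806 -0.381 ] [ 0.5851 -0.3842]
hook collar [ 0.4644 -0.3688] [ 0.4621 -0.3676] handle top center S [ 0.4232 -0.3655] handle end [ 0.3899 -0.3598]
crate lip front corners [ 0.6649 -0.0227] [ 0.654  -0.1433]
crate back corners [ 0.8285 -0.0341]
S lip [ 0.6766 -0.0267]
floor front [0.5406 0.2298] [ 0.5159 -0.1948]
roof front top? [array([0.6228, 0.2159]), array([0.6179, 0.2124])] [array([ 0.5975, -0.1894]), array([ 0.593, -0.188])] [0.8972 0.1914] [ 0.8709 -0.2024]
bar [0.5705 0.1774] [ 0.5453 -0.1501]
mat [ 0.6207 -0.2915] [ 0.6165 -0.4235] [ 0.3216 -0.4081] [ 0.3307 -0.2802] [ 0.6197 -0.4191] [ 0.6228 -0.2957]
```

{"api": "jog_arm", "payload": {
  "increments": [
    [[0, 0, -5, 0.025, 0.03, 0.01, -1], [0, 0, -10, 0.05, 0.065, 0.02, -1], [0, 0, -15, 0.08, 0.1, 0.03, -1], [0, 0, -20, 0.11, 0.14, 0.03, -1], [0, 0, -25, 0.135, 0.17, 0.03, -1], [0, 0, -30, 0.16, 0.2, 0.03, -1], [0, 0, -30, 0.162, 0.203, 0.03, -1], [0, 0, -30, 0.162, 0.203, 0.03, -1]]
  ]
}}

```text
time: 0.95
position: [0.4245, -0.3628, 0.2517]
tool_rot: [0.031, 0.707, -0.706, -0.031]
ft_force: [-0.2, -0.5, -0.1]
grip_width: 0.0869
```

```bash
python3 - <<'E'
from h import *
o=get_obs();print(o["position"],o["q"],o["time"],o["ft_force"])
i=camera_info("wrist");np.savez("w1.npz",**i)
cv2.imwrite("pics/w1.png",camera("wrist")[:,:,::-1])
a=camera("top")[:,:,::-1];cv2.imwrite("pics/top1.png",a)
cv2.imwrite("pics/z3.png",cv2.resize(a[85:225,190:390],None,fx=4,fy=4,interpolation=2))
E
```

```text
[ 0.4245 -0.3628  0.2517] [-0.9079  0.4043  1.5666  0.001   1.172   0.75  ] 0.95 [-0.2101 -0.481  -0.0983]
```

View pics/w1.png

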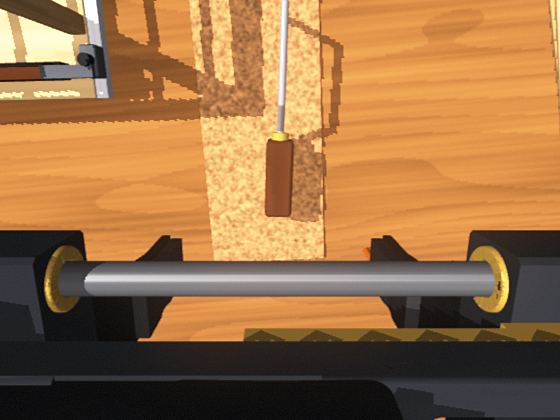

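View pics/z3.png

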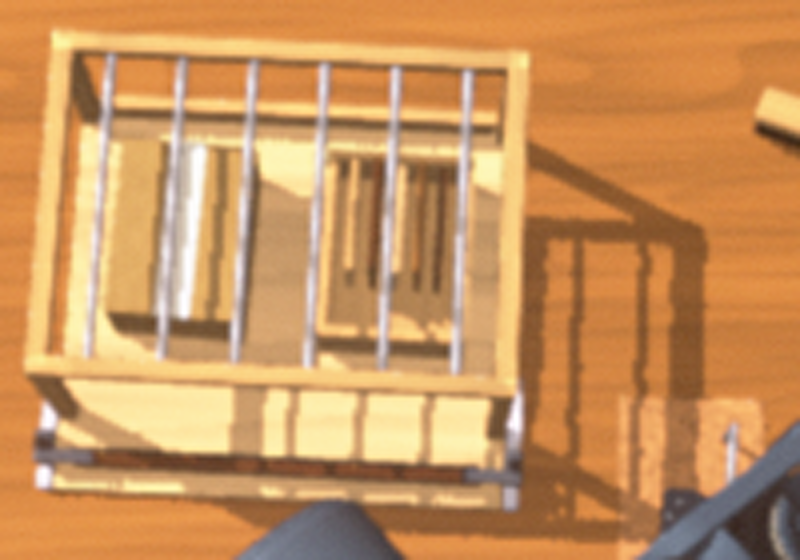

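```bash
python3 - <<'E'
from h import *
im=cv2.imread("pics/w1.png");hsv=cv2.cvtColor(im,cv2.COLOR_BGR2HSV)
I=dict(np.load("w1.npz"))
m=((hsv[...,0]<14)&(hsv[...,2]<140)&(hsv[...,1]>120)).astype(np.uint8);m[:, :200]=0;m[:,330:]=0;m[230:]=0
m=cv2.morphologyEx(m,cv2.MORPH_OPEN,np.ones((5,5)))
n,l,st,c=cv2.connectedComponentsWithStats(m);k=1+np.argmax(st[1:,4]);print(st[k],c[k])
print(cv2.minAreaRect(np.argwhere(l==k)[:,::-1].astype(np.float32)))
for p in [(268,140),(292,140),(290,215),(266,214)]: print(p,ray("wrist",*p,.040,I))
print("collar",ray("wrist",280,135,.028,I),"rod far",ray("wrist",284.5,5,.056,I),ray("wrist",283.5,60,.056,I))
print("cam",-I["R"].T@I["t"])
S=lambda u,v,z:ray("scene",150+u/2.7,165+v/2.7,z)[:2]
print("tip with mat",S(155,325,.056),S(157,336,.010))
T=lambda u,v,z:ray("top",190+u/4,85+v/4,z)[:2]
print("tip top",T(732,430,.0595))
print("crate front L/R outer",T(320,334,.072),T(446,344,.072),"crate back L",T(330,155,.072))
print("bar rear edge",T(95,450,.034),T(465,469,.034))
print("floor front",T(48,488,.012),T(500,505,.012), "brackets",T(45,488,.0),T(512,507,.0))
print("bracket R wrist",ray("wrist",108,97,.012,I),ray("wrist",108,97,.0,I),"bar end",ray("wrist",42,66,.034,I),ray("wrist",0,66,.034,I))
print("rack floor edge wrist",ray("wrist",0,97,.012,I),ray("wrist",95,95,.012,I))
E
```

```text
[273 167   9  34 247] [276.5668 182.4251]
((277.0, 183.5), (33.0, 8.0), 90.0)
(268, 140) [ 0.4632 -0.3578  0.04  ]
(292, 140) [ 0.4611 -0.3816  0.04  ]
(290, 215) [ 0.3842 -0.3736  0.04  ]
(266, 214) [ 0.3874 -0.3488  0.04  ]
collar [ 0.4663 -0.3702  0.028 ] rod far [ 0.5793 -0.3834  0.056 ] [ 0.5343 -0.3789  0.056 ]
cam [ 0.4898 -0.3692  0.4143]
tip with mat [ 0.5868 -0.3846] [ 0.58  -0.385]
tip top [ 0.5759 -0.3802]
crate front L/R outer [ 0.6643 -0.0237] [ 0.6536 -0.1331] crate back L [ 0.828  -0.0341]
bar rear edge [0.5725 0.1769] [ 0.5502 -0.1488]
floor front [0.5433 0.2218] [ 0.5216 -0.1801] brackets [0.5457 0.2266] [ 0.5218 -0.1916]
bracket R wrist [ 0.5196 -0.1952  0.012 ] [ 0.5205 -0.19    0.    ] bar end [ 0.5519 -0.1468  0.034 ] [ 0.5554 -0.1063  0.034 ]
rack floor edge wrist [ 0.5293 -0.083   0.012 ] [ 0.5227 -0.1821  0.012 ]
```

{"api": "jog_arm", "payload": {
  "increments": [
    [[0, 0, -0.8, 0, -0.003, -0.04, -1], [0, 0, -0.8, 0, -0.003, -0.08, -1], [0, 0, -0.8, 0, -0.003, -0.12, -1], [0, 0, -0.8, 0, -0.003, -0.16, -1], [0, 0, -0.8, 0, -0.003, -0.2, -1], [0, 0, -0.8, 0, -0.003, -0.225, -1], [0, 0, -0.8, 0, -0.003, -0.238, -1], [0, 0, -0.8, 0, -0.003, -0.243, -1]]
  ]
}}

```text
time: 1.85
position: [0.4226, -0.3683, 0.0073]
tool_rot: [0.037, 0.707, -0.705, -0.038]
ft_force: [1.2, -0.3, -0.3]
grip_width: 0.0872
```

```bash
python3 - <<'E'
from h import *
o=get_obs();print(o["position"],o["ft_force"],o["time"])
np.savez("w2.npz",**camera_info("wrist"))
cv2.imwrite("pics/w2.png",camera("wrist")[:,:,::-1])
E
```

```text
[ 0.4226 -0.3683  0.0073] [ 1.1997 -0.3376 -0.346 ] 1.85
```

View pics/w2.png

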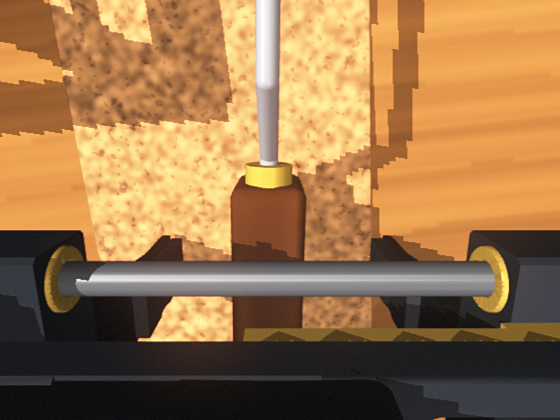

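The handle sits between the fingers, centred at pixel x≈269 against ≈277 for the finger midline. I'll shift about 3 mm and close.

{"api": "jog_arm", "payload": {
  "increments": [
    [[0, 0, 0, 0.0015, 0.0028, 0.0005, -1], [0, 0, 0, 0.0015, 0.0028, 0.0005, -1], [0, 0, 0, 0.0015, 0.0028, 0.0005, 0.2], [0, 0, 0, 0.0015, 0.0028, 0.0005, 1], [0, 0, 0, 0.0015, 0.0028, 0.0005, 1], [0, 0, 0, 0.0015, 0.0028, 0.0005, 1], [0, 0, 0, 0.0015, 0.0028, 0.0005, 1], [0, 0, 0, 0.0015, 0.0028, 0.0005, 1]]
  ],
  "squeeze": 55
}}

```text
time: 2.7
position: [0.4244, -0.3654, 0.0082]
tool_rot: [0.037, 0.707, -0.705, -0.038]
ft_force: [-0.4, 0.2, -0.2]
grip_width: 0.047
```

{"api": "jog_arm", "payload": {
  "increments": [
    [[0, 0, 0, 0, 0, 0, 1], [0, 0, 0, 0, 0, 0, 1], [0, 0, 0, 0, 0, 0, 1], [0, 0, 0, 0, 0, 0, 1], [0, 0, 0, 0, 0, 0, 1]]
  ]
}}

```text
time: 3.2
position: [0.4244, -0.3654, 0.0081]
tool_rot: [0.037, 0.707, -0.705, -0.038]
ft_force: [0.1, -0.2, 0.1]
grip_width: 0.0274
```

```bash
python3 - <<'E'
from h import *
o=get_obs();print(o)
E
```

```text
{'time': 3.2, 'q': array([-0.9107,  0.7694,  1.7373,  0.001 ,  0.6371,  0.7651]), 'joint_velocities': array([ 0.0014, -0.0001,  0.0008, -0.0001,  0.    , -0.001 ]), 'joint_torque': array([ -0.0724, -44.3818,  -7.9473,   0.0431,  -0.0408,   0.0048]), 'position': array([ 0.4244, -0.3654,  0.0081]), 'tool_rot': array([ 0.0371,  0.7068, -0.7054, -0.0377]), 'ft_force': array([ 0.1   , -0.188 ,  0.1475]), 'moment': array([ 0.0195,  0.0525, -0.0453]), 'grip_width': 0.027401002678115557}
```

{"api": "jog_arm", "payload": {
  "increments": [
    [[0, 0, 0, 0, 0, 0.02, 1], [0, 0, 0, -0.01, 0, 0.055, 1], [0, 0, 0.5, -0.02, 0.03, 0.085, 1], [0, 0, 1, -0.024, 0.075, 0.087, 1], [0, 0, 1.5, -0.024, 0.125, 0.087, 1], [0, 0, 2, -0.024, 0.175, 0.087, 1], [0, 0, 2.5, -0.024, 0.22, 0.087, 1], [0, 0, 2.8, -0.024, 0.255, 0.087, 1]]
  ]
}}

```text
time: 4.0
position: [0.399, -0.1076, 0.095]
tool_rot: [0.019, 0.708, -0.706, -0.021]
ft_force: [-0.2, -0.1, -1.2]
grip_width: 0.0276
```

{"api": "jog_arm", "payload": {
  "increments": [
    [[0, 0, 0, 0, 0.02, 0, 1], [0, 0, 0, 0, 0.035, 0, 1], [0, 0, 0, 0, 0.04, 0, 1], [0, 0, 0, 0, 0.04, 0, 1]]
  ]
}}

```text
time: 4.4
position: [0.3989, -0.0672, 0.095]
tool_rot: [0.018, 0.708, -0.706, -0.02]
ft_force: [0.2, -0.3, -2.8]
grip_width: 0.0279
```

```bash
python3 - <<'E'
from h import *
o=get_obs();print(o["position"],o["ft_force"],o["moment"],o["q"],o["time"])
np.savez("w3.npz",**camera_info("wrist"))
cv2.imwrite("pics/w3.png",camera("wrist")[:,:,::-1])
for n in("top","scene"): cv2.imwrite(f"pics/{n}3.png",camera(n)[:,:,::-1])
a=cv2.imread("pics/top3.png");b=cv2.imread("pics/scene3.png")
cv2.imwrite("pics/z4.png",cv2.resize(a[85:285,190:390],None,fx=3,fy=3,interpolation=2))
cv2.imwrite("pics/z5.png",cv2.resize(b[165:335,230:445],None,fx=3.5,fy=3.5,interpolation=2))
E
```

```text
[ 0.3989 -0.0672  0.095 ] [ 0.1944 -0.3234 -2.768 ] [0.0001 0.0758 0.0288] [-0.4462  0.4915  2.0871  0.0033  0.567   1.1765] 4.4
```

View pics/w3.png

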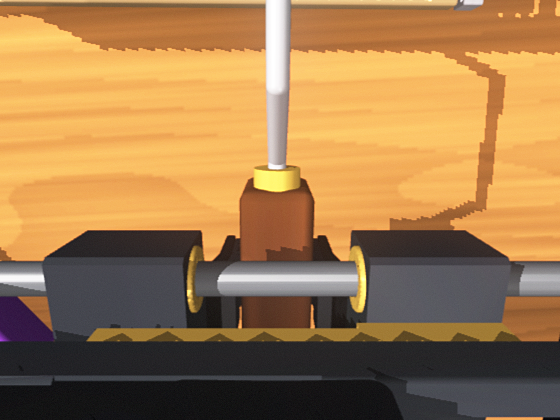

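View pics/z4.png

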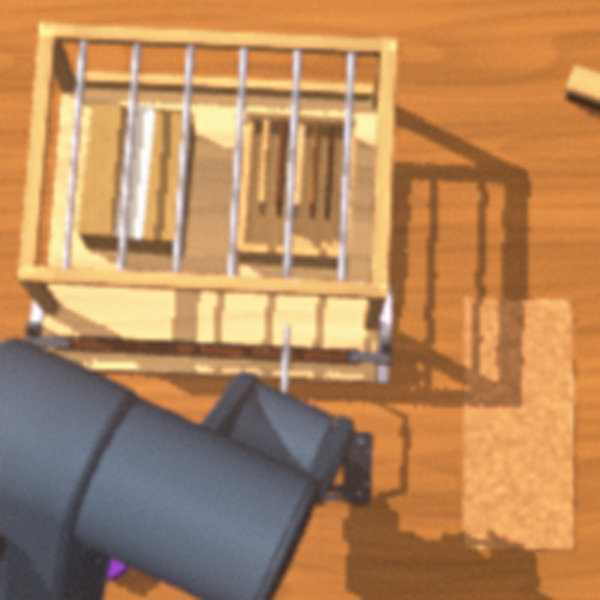

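View pics/z5.png

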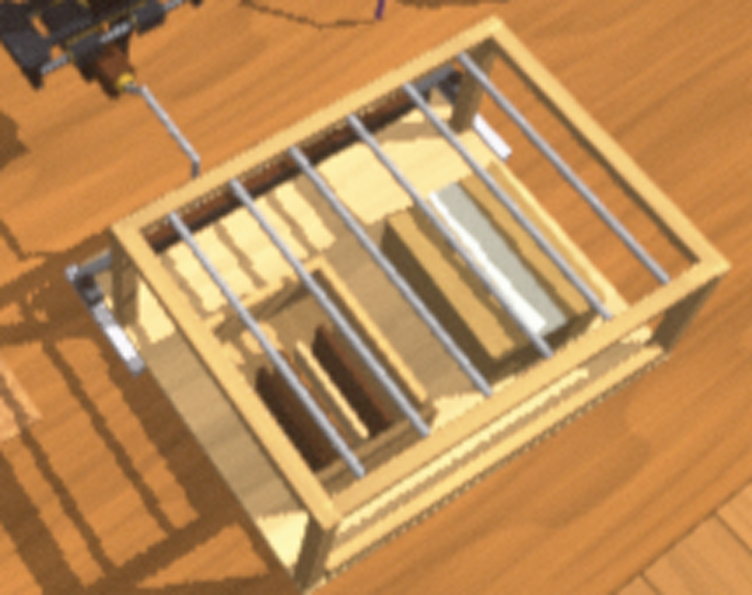

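```bash
python3 - <<'E'
from h import *
S=lambda u,v,z:ray("scene",230+u/3.5,165+v/3.5,z)[:2]
T=lambda u,v,z:ray("top",190+u/3,85+v/3,z)[:2]
print("S: FL outer",S(326,262,.072),"BL",S(433,406,.072),"FR?",S(210,333,.072),"lip mid",S(270,296,.072))
print("T: FL",T(240,251,.072),"near R",T(335,261,.072),"BL",T(247,117,.072))
print("carton T front R top corner",T(180,242,.082),T(82,238,.082))
Z=.0909
for n,f in(("T",lambda p:T(*p,Z+.055)),):print("tip bend top",f((287,328)))
print("S tip bend",S(196,163,Z+.052),"bend2 base",S(148,92,Z+.052))
o=get_obs();print("tip pred",o["position"]+[.160*np.cos(.063),-.160*np.sin(.063),0])
from scipy.spatial.transform import Rotation as R
print(R.from_quat(o["tool_rot"]).as_matrix())
w=dict(np.load("w3.npz"))
print("rod axis W",ray("wrist",277,165,Z+.028,w),ray("wrist",278.5,30,Z+.056,w))
print("roof front S",S(110,232,.18),S(497,20,.18),"T",T(20,275,.18),T(388,296,.18))
print("bar T rear",T(60,338,.034),T(350,351,.034))
E
```

```text
S: FL outer [ 0.6754 -0.0221] BL [ 0.8313 -0.0361] FR? [ 0.67   -0.1454] lip mid [ 0.6726 -0.0823]
T: FL [ 0.6637 -0.0236] near R [ 0.65   -0.1336] BL [ 0.8271 -0.0335]
carton T front R top corner [0.6728 0.0452] [0.6794 0.1584]
tip bend top [ 0.555  -0.0766]
S tip bend [ 0.5609 -0.0806] bend2 base [ 0.4773 -0.0707]
tip pred [ 0.5592 -0.0786  0.095 ]
[[-0.9984 -0.0019 -0.057 ]
 [ 0.057   0.0028 -0.9984]
 [ 0.002  -1.     -0.0027]]
rod axis W [ 0.4451 -0.0705  0.1189] [ 0.4862 -0.0731  0.1469]
roof front S [ 0.5899 -0.19  ] [0.6163 0.2074] T [0.6104 0.2105] [ 0.5809 -0.1855]
bar T rear [0.5721 0.1901] [ 0.5511 -0.1503]
```

```bash
python3 - <<'E'
import cv2
a=cv2.imread("pics/top3.png");b=cv2.imread("pics/scene3.png")
cv2.imwrite("pics/z6.png",cv2.resize(a[115:185,262:322],None,fx=8,fy=8,interpolation=0))
cv2.imwrite("pics/z7.png",cv2.resize(b[225:290,285:360],None,fx=8,fy=8,interpolation=0))
E
```

```text
(no output)
```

View pics/z6.png

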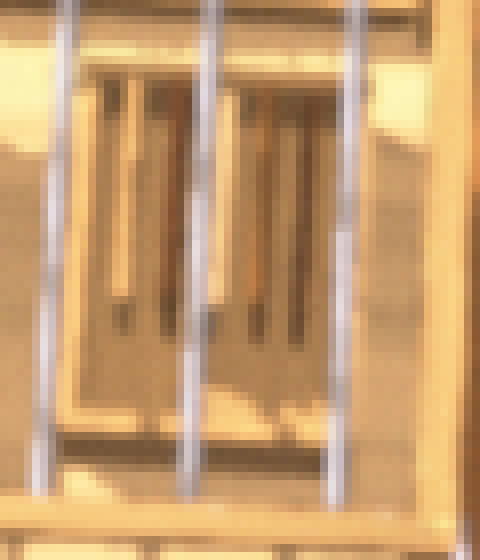

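View pics/z7.png

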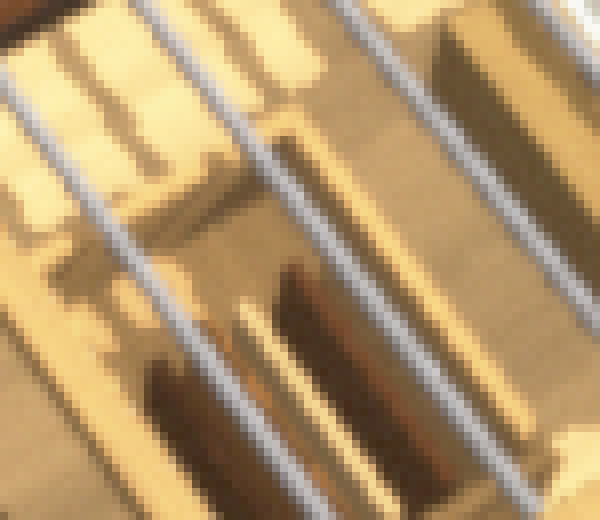

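```bash
python3 - <<'E'
from h import *
T=lambda u,v,z=.072:ray("top",262+u/8-.5,115+v/8-.5,z)[:2]
S=lambda u,v,z=.072:ray("scene",285+u/8-.5,225+v/8-.5,z)[:2]
print("T outer FL",T(60,430),"outer FR~",T(330,448),"inner L",T(80,408),"inner R",T(328,424),"backL",T(80,72), "back R",T(355,78),"right wall?",T(362,300))
print("T front foot",T(60,458,.012),T(328,473,.012))
print("S outer FL",S(297,98),"inner L",S(290,135),"outer R",S(60,232),"inner R",S(60,262),"BL outer",S(535,410))
print("strip front ends T",T(122,298,.086),T(215,303,.086))
E
```

```text
T outer FL [ 0.6653 -0.0202] outer FR~ [ 0.6553 -0.1375] inner L [ 0.675 -0.029] inner R [ 0.6661 -0.1368] backL [ 0.829  -0.0306] back R [ 0.8242 -0.1522] right wall? [ 0.722  -0.1529]
T front foot [ 0.6691 -0.0181] [ 0.6602 -0.1388]
S outer FL [ 0.6644 -0.019 ] inner L [ 0.6752 -0.0313] outer R [ 0.6561 -0.1273] inner R [ 0.666  -0.1348] BL outer [ 0.8151 -0.0307]
strip front ends T [ 0.7201 -0.0481] [ 0.7172 -0.0884]
```

{"api": "jog_arm", "payload": {
  "increments": [
    [[0, 0, 0, 0.02, -0.0015, -0.004, 1], [0, 0, 0, 0.045, -0.003, -0.004, 1], [0, 0, 0, 0.07, -0.0045, -0.004, 1], [0, 0, 0, 0.095, -0.006, -0.004, 1], [0, 0, 0, 0.115, -0.0075, -0.004, 1], [0, 0, 0, 0.128, -0.0085, -0.004, 1], [0, 0, 0, 0.128, -0.0085, -0.004, 1], [0, 0, 0, 0.128, -0.0085, -0.004, 1]]
  ]
}}

```text
time: 5.35
position: [0.5266, -0.0776, 0.0906]
tool_rot: [0.019, 0.708, -0.706, -0.022]
ft_force: [-0.5, -0.1, -2.0]
grip_width: 0.0277
```

```bash
python3 - <<'E'
from h import *
o=get_obs();print(o["position"],o["ft_force"],o["moment"],o["time"])
np.savez("w4.npz",**camera_info("wrist"))
cv2.imwrite("pics/w4.png",camera("wrist")[:,:,::-1])
b=camera("scene")[:,:,::-1]; cv2.imwrite("pics/scene4.png",b)
cv2.imwrite("pics/z8.png",cv2.resize(b[165:335,230:445],None,fx=3.5,fy=3.5,interpolation=2))
a=camera("top")[:,:,::-1]; cv2.imwrite("pics/top4.png",a)
cv2.imwrite("pics/z9.png",cv2.resize(a[115:185,262:322],None,fx=8,fy=8,interpolation=0))
E
```

```text
[ 0.5266 -0.0776  0.0906] [-0.525  -0.088  -1.9786] [0.0125 0.0466 0.0398] 5.35
```

View pics/w4.png

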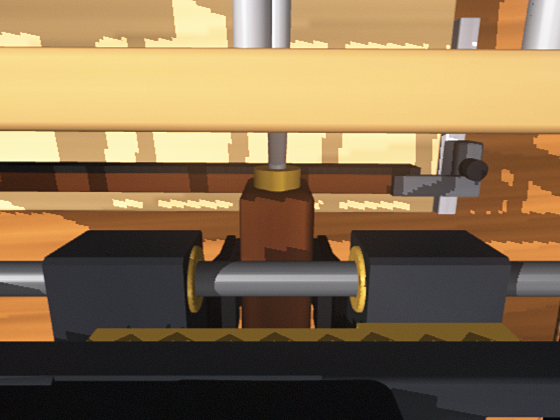

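View pics/z8.png

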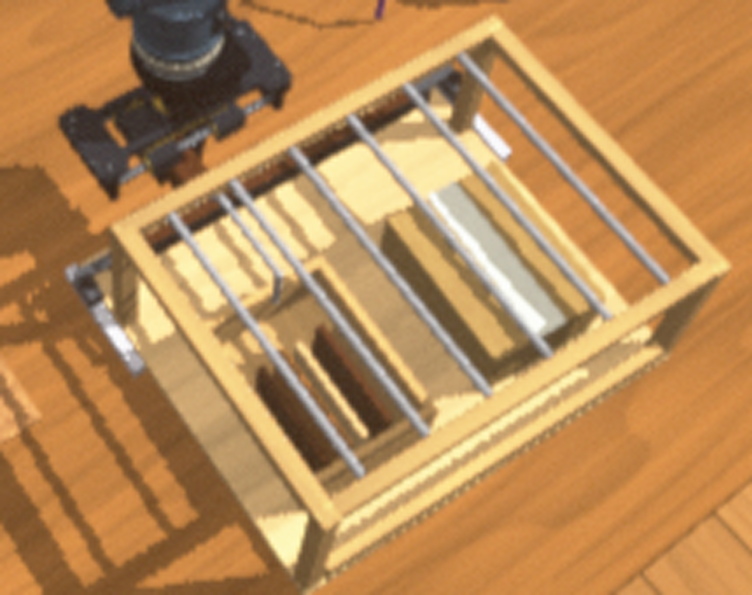

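View pics/z9.png

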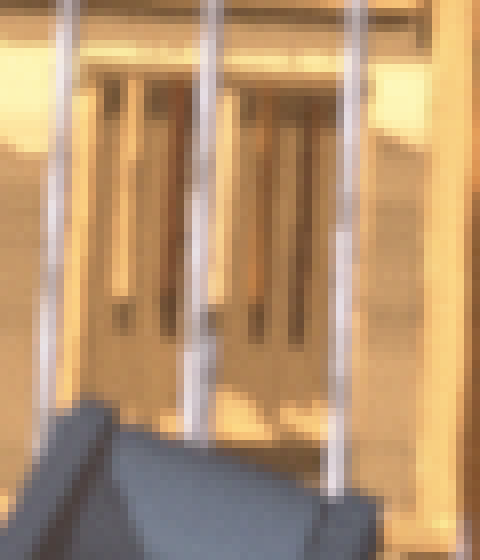

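```bash
python3 - <<'E'
from h import *
Z=.0865
print("T",ray("top",262+205/8-.5,115+337/8-.5,Z+.0555))
S=lambda u,v,z:ray("scene",230+u/3.5,165+v/3.5,z)[:2]
print("S bend",S(283,270,Z+.0555),"tip bottom",S(279,302,Z+.0025))
w=dict(np.load("w4.npz"))
W=lambda u,v,z:ray("wrist",u,v,z,w)
print("bar rear top edge",W(5,165,.034),W(410,167,.034),"front",W(5,177,.034),W(390,177,.034))
print("floor front",W(5,211,.012),W(400,212,.012), "bracket",W(446,213,.0))
print("roof front",W(5,131,.162),W(550,131,.162))
E
```

```text
T [ 0.6847 -0.0835  0.142 ]
S bend [ 0.6848 -0.0843] tip bottom [ 0.6875 -0.0858]
bar rear top edge [0.5704 0.081  0.034 ] [ 0.5556 -0.1586  0.034 ] front [0.5633 0.0827 0.034 ] [ 0.5503 -0.1469  0.034 ]
floor front [0.5374 0.1047 0.012 ] [ 0.5218 -0.1605  0.012 ] bracket [ 0.5158 -0.1967  0.    ]
roof front [ 0.5915 -0.0164  0.162 ] [ 0.5841 -0.1472  0.162 ]
```

{"api": "jog_arm", "payload": {
  "increments": [
    [[0, 0, 0, 0, 0, -0.01, 1], [0, 1, 0, 0, 0, -0.02, 1], [0, 2, 0, 0, 0, -0.03, 1], [0, 3, 0, 0, 0, -0.04, 1], [0, 3, 0, 0, 0, -0.045, 1], [0, 3, 0, 0, 0, -0.045, 1], [0, 3, 0, 0, 0, -0.045, 1]]
  ],
  "squeeze": 60
}}

```text
time: 6.2
position: [0.5259, -0.0769, 0.0455]
tool_rot: [0.0, 0.707, -0.706, -0.04]
ft_force: [0.0, -0.1, -2.1]
grip_width: 0.0276
```

```bash
cat >> h.py <<'E'
def st():
    o=get_obs();print(o["time"],o["position"],"F",o["ft_force"],"M",o["moment"],o["grip_width"])
def zs(k):
    b=camera("scene")[:,:,::-1]; cv2.imwrite(f"pics/s{k}.png",b)
    cv2.imwrite(f"pics/sz{k}.png",cv2.resize(b[165:335,230:445],None,fx=3.5,fy=3.5,interpolation=2))
E
python3 - <<'E'
from h import *
st();zs(5)
E
```

```text
6.2 [ 0.5259 -0.0769  0.0455] F [ 0.035  -0.1477 -2.064 ] M [ 0.0573  0.0175 -0.0046] 0.02757381809253443
```

View pics/sz5.png

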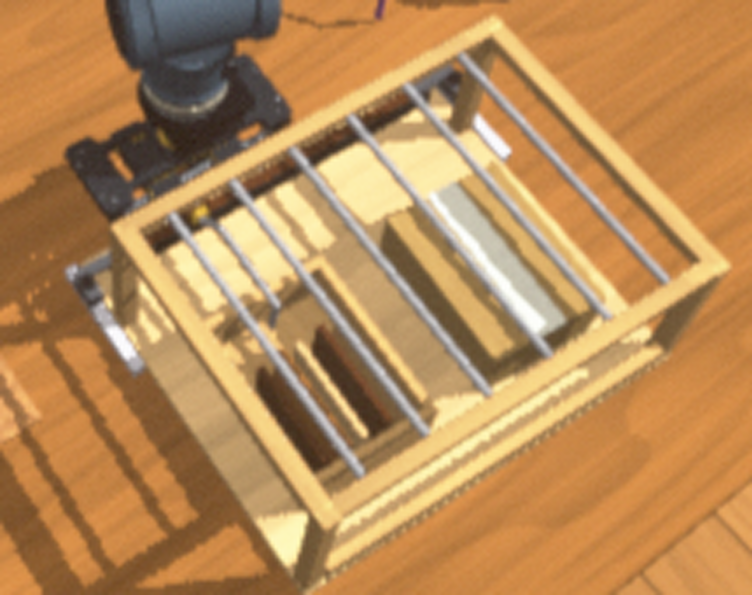

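The tip is behind the lip (pixel 278,312, inside the crate) with no contact force. I'll start the drag gently.

{"api": "jog_arm", "payload": {
  "increments": [
    [[0, 0, 0, -0.004, 0.0002, 0, 1], [0, 0, 0, -0.008, 0.0005, 0, 1], [0, 0, 0, -0.012, 0.0007, 0, 1], [0, 0, 0, -0.015, 0.0009, 0, 1], [0, 0, 0, -0.018, 0.0011, 0, 1], [0, 0, 0, -0.021, 0.0013, 0, 1], [0, 0, 0, -0.024, 0.0015, 0, 1], [0, 0, 0, -0.028, 0.0017, 0, 1]]
  ]
}}

```text
time: 7.05
position: [0.4986, -0.0755, 0.046]
tool_rot: [0.001, 0.707, -0.706, -0.04]
ft_force: [2.8, 0.5, -2.4]
grip_width: 0.0275
```

```bash
python3 - <<'E'
from h import *
st()
E
```

```text
7.05 [ 0.4986 -0.0755  0.046 ] F [ 2.8107  0.4552 -2.4443] M [-0.0073 -0.5298 -0.0047] 0.02745884112094488
```

{"api": "jog_arm", "payload": {
  "increments": [
    [[0, 0, 0, 0.004, -0.0002, 0, 1], [0, 0, 0, 0.004, -0.0002, -0.004, 1], [0, 0, 0, 0.003, 0, -0.0065, 1], [0, 0, 0, 0, 0, -0.0065, 1], [0, 0, 0, -0.004, 0.0002, -0.0065, 1], [0, 0, 0, -0.008, 0.0005, -0.0065, 1], [0, 0, 0, -0.012, 0.0007, -0.0065, 1], [0, 0, 0, -0.016, 0.001, -0.0065, 1]]
  ]
}}

```text
time: 7.85
position: [0.4825, -0.0746, 0.0396]
tool_rot: [0.001, 0.707, -0.706, -0.039]
ft_force: [2.3, 0.4, -3.0]
grip_width: 0.0276
```

```bash
python3 - <<'E'
from h import *
st();zs(6)
E
```

```text
7.85 [ 0.4825 -0.0746  0.0396] F [ 2.3215  0.4111 -2.9883] M [-0.0238 -0.3377 -0.0062] 0.027605239381376937
```

View pics/sz6.png

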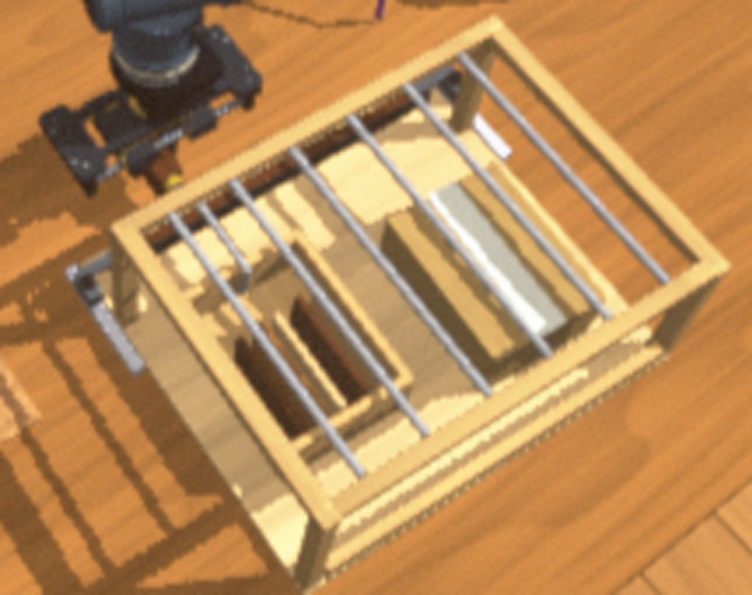

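{"api": "jog_arm", "payload": {
  "increments": [
    [[0, 0, 0, -0.005, 0.0003, 0, 1], [0, 0, 0, -0.01, 0.0006, 0, 1], [0, 0, 0, -0.016, 0.001, 0, 1], [0, 0, 0, -0.022, 0.0013, 0, 1], [0, 0, 0, -0.028, 0.0017, 0, 1], [0, 0, 0, -0.034, 0.002, 0, 1], [0, 0, 0, -0.039, 0.0024, 0, 1], [0, 0, 0, -0.043, 0.0026, 0, 1]]
  ]
}}

```text
time: 8.7
position: [0.4381, -0.0717, 0.0397]
tool_rot: [0.001, 0.707, -0.706, -0.04]
ft_force: [2.7, -0.3, -1.2]
grip_width: 0.0279
```

```bash
python3 - <<'E'
from h import *
st();zs(7)
a=camera("top")[:,:,::-1];cv2.imwrite("pics/tz7.png",cv2.resize(a[105:205,250:330],None,fx=6,fy=6,interpolation=0))
E
```

```text
8.7 [ 0.4381 -0.0717  0.0397] F [ 2.7135 -0.3373 -1.183 ] M [ 0.0112 -0.8163  0.0842] 0.027872885185252463
```

View pics/sz7.png

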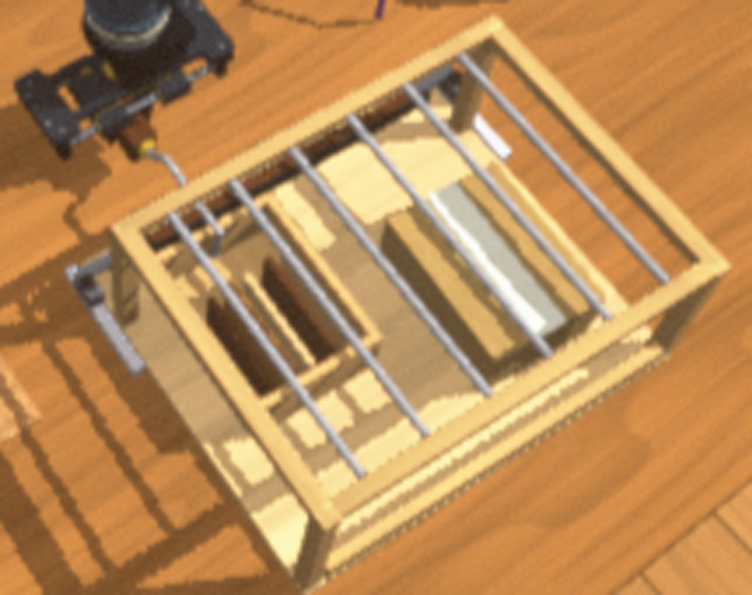

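View pics/tz7.png

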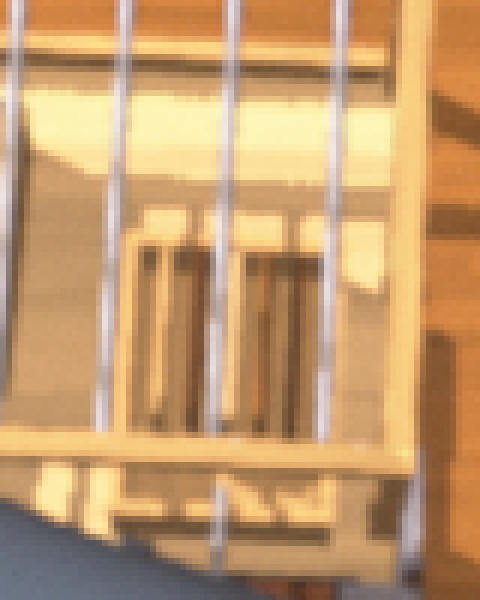

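{"api": "jog_arm", "payload": {
  "increments": [
    [[0, 0, 0, -0.003, 0.0002, 0, 1], [0, 0, 0, -0.006, 0.0004, 0, 1], [0, 0, 0, -0.009, 0.0005, 0, 1], [0, 0, 0, -0.012, 0.0007, 0, 1], [0, 0, 0, -0.0145, 0.0009, 0, 1], [0, 0, 0, -0.0165, 0.001, 0, 1]]
  ]
}}

```text
time: 9.4
position: [0.4206, -0.0704, 0.0396]
tool_rot: [0.0, 0.707, -0.706, -0.041]
ft_force: [3.0, 0.7, -0.9]
grip_width: 0.0277
```

{"api": "jog_arm", "payload": {
  "increments": [
    [[0, 0, 0, -0.001, 0.0001, 0, 1], [0, 0, 0, -0.002, 0.0001, 0, 1], [0, 0, 0, -0.003, 0.0002, 0, 1]]
  ]
}}

```text
time: 9.7
position: [0.4176, -0.0703, 0.0396]
tool_rot: [0.0, 0.707, -0.706, -0.041]
ft_force: [3.4, -0.0, -2.2]
grip_width: 0.027
```

{"api": "jog_arm", "payload": {
  "increments": [
    [[0, 0, 0, -0.001, 0.0001, 0, 1], [0, 0, 0, -0.002, 0.0001, 0, 1], [0, 0, 0, -0.003, 0.0002, 0, 1]]
  ]
}}

```text
time: 10.0
position: [0.4146, -0.0701, 0.0396]
tool_rot: [0.0, 0.707, -0.706, -0.041]
ft_force: [3.3, -0.8, -1.9]
grip_width: 0.0277
```

{"api": "jog_arm", "payload": {
  "increments": [
    [[0, 0, 0, -0.001, 0.0001, 0, 1], [0, 0, 0, -0.002, 0.0001, 0, 1]]
  ]
}}

```text
time: 10.2
position: [0.4132, -0.0702, 0.0396]
tool_rot: [0.001, 0.707, -0.706, -0.04]
ft_force: [5.6, 0.2, -2.3]
grip_width: 0.0277
```

{"api": "jog_arm", "payload": {
  "increments": [
    [[0, 0, 0, -0.001, 0.0001, 0, 1]]
  ]
}}

```text
time: 10.3
position: [0.4129, -0.0704, 0.0396]
tool_rot: [0.001, 0.707, -0.706, -0.04]
ft_force: [5.8, 0.5, -2.9]
grip_width: 0.027
```

```bash
python3 - <<'E'
from h import *
st();zs(8)
a=camera("top")[:,:,::-1];cv2.imwrite("pics/tz8.png",cv2.resize(a[105:205,250:330],None,fx=6,fy=6,interpolation=0))
st()
E
```

```text
10.3 [ 0.4129 -0.0704  0.0396] F [ 5.8281  0.5328 -2.9014] M [ 0.1912 -0.8594  0.1025] 0.027010841196713972
10.4 [ 0.4128 -0.0703  0.0396] F [ 5.2033  0.4218 -4.2063] M [ 0.0905 -0.7581  0.0958] 0.02742396630844674
```

View pics/tz8.png

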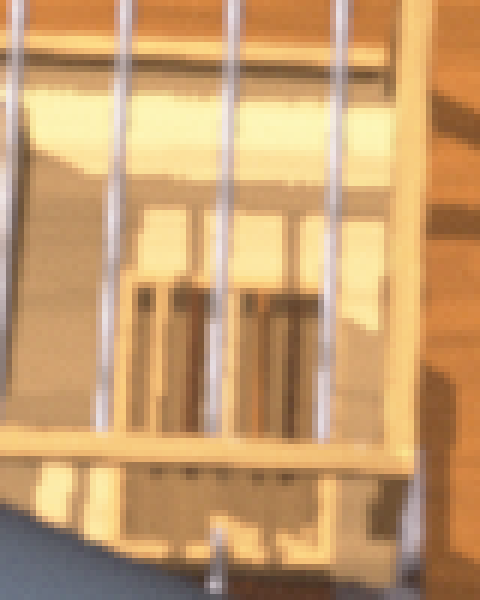

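View pics/sz8.png

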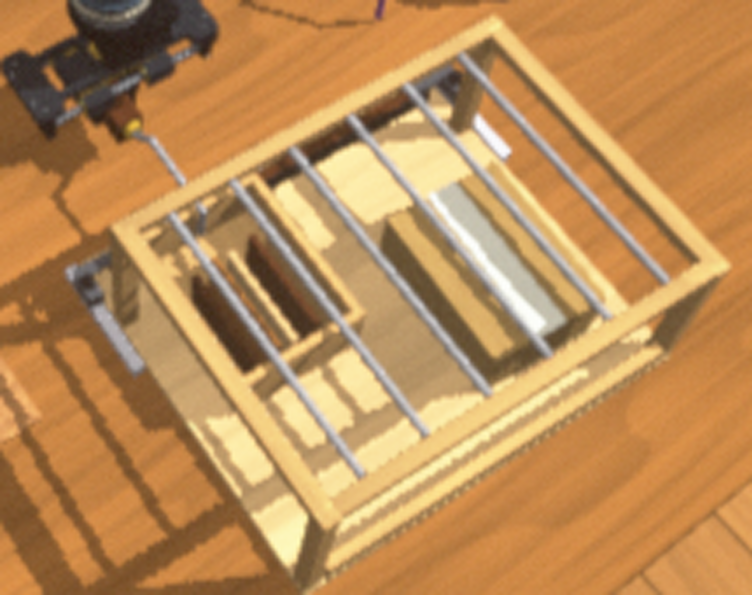

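{"api": "jog_arm", "payload": {
  "increments": [
    [[0, 0, 0, -0.001, 0.0001, 0, 1], [0, 0, 0, -0.002, 0.0001, 0, 1]]
  ]
}}

```text
time: 10.6
position: [0.4121, -0.0706, 0.0396]
tool_rot: [0.002, 0.707, -0.706, -0.038]
ft_force: [7.4, 1.2, -5.6]
grip_width: 0.0275
```

{"api": "jog_arm", "payload": {
  "increments": [
    [[0, 0, 0, -0.001, 0, 0, 1], [0, 0, 0, -0.001, 0, 0, 1]]
  ]
}}

```text
time: 10.8
position: [0.412, -0.0708, 0.0395]
tool_rot: [-0.002, -0.707, 0.707, 0.037]
ft_force: [6.9, 1.5, -4.7]
grip_width: 0.0274
```

{"api": "jog_arm", "payload": {
  "increments": [
    [[0, 0.3, 0, -0.001, 0, -0.0005, 1], [0, 0.5, 0, -0.002, 0.0001, -0.001, 1], [0, 0.5, 0, -0.003, 0.0001, -0.001, 1]]
  ]
}}

```text
time: 11.1
position: [0.4118, -0.0714, 0.0387]
tool_rot: [-0.001, -0.706, 0.707, 0.038]
ft_force: [8.2, 1.9, -2.1]
grip_width: 0.0274
```

```bash
python3 - <<'E'
from h import *
st();zs(9)
E
```

```text
11.1 [ 0.4118 -0.0714  0.0387] F [ 8.2383  1.8806 -2.0659] M [ 0.4231 -1.6453  0.4223] 0.027392691058860753
```

View pics/sz9.png

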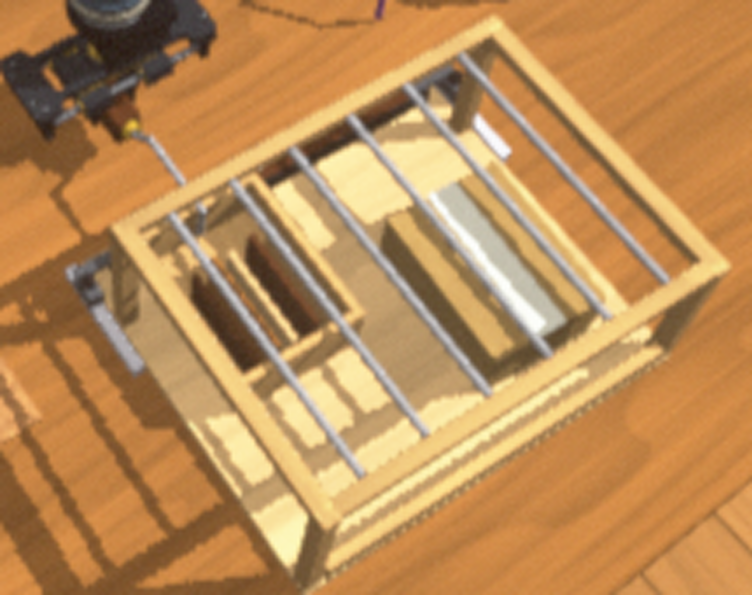

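```bash
python3 - <<'E'
from h import *
from scipy.spatial.transform import Rotation as R
o=get_obs();st();print(R.from_quat(o["tool_rot"]).as_matrix())
for q in ([0.001,.707,-.706,-.040],[0.0,.707,-.706,-.041]): print(R.from_quat(q).as_matrix()[:,2])
a=camera("top")[:,:,::-1];cv2.imwrite("pics/tz9.png",cv2.resize(a[135:215,255:315],None,fx=8,fy=8,interpolation=0))
E
```

```text
11.15 [ 0.4117 -0.0714  0.0387] F [ 7.6589  2.883  -1.9571] M [ 0.4394 -1.5343  0.4049] 0.027410152005573545
[[-0.9971 -0.0528 -0.0543]
 [ 0.0544 -0.001  -0.9985]
 [ 0.0527 -0.9986  0.0039]]
[-0.058  -0.9983  0.0002]
[-0.058  -0.9983  0.0003]
```

View pics/tz9.png

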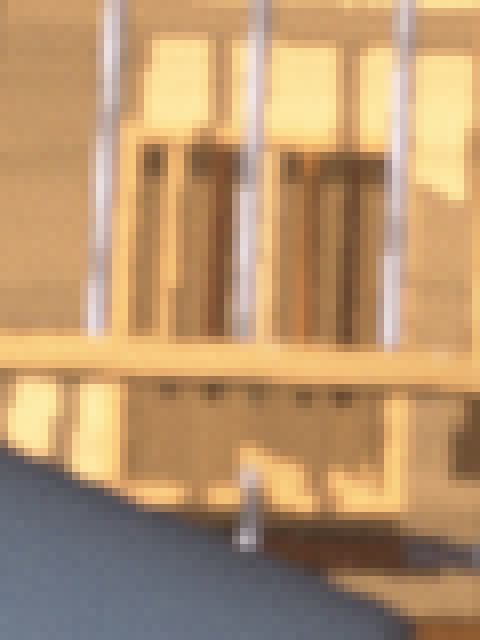

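{"api": "jog_arm", "payload": {
  "increments": [
    [[0, 0, 0, -0.002, 0.0003, 0, 1], [0, 0.2, 0, -0.003, 0.0006, 0, 1], [0, 0.3, 0, -0.004, 0.001, 0, 1], [0, 0.3, 0, -0.005, 0.001, 0, 1]]
  ]
}}

```text
time: 11.6
position: [0.4107, -0.0716, 0.039]
tool_rot: [-0.001, -0.705, 0.709, 0.036]
ft_force: [10.5, 2.6, -4.1]
grip_width: 0.0275
```

```bash
python3 - <<'E'
from h import *
st()
E
```

```text
11.6 [ 0.4107 -0.0716  0.039 ] F [10.5345  2.5525 -4.1091] M [ 0.4642 -1.6979  0.3863] 0.027462152692423133
```

{"api": "jog_arm", "payload": {
  "increments": [
    [[0, 0, 0, -0.004, 0.0005, -0.0005, 1], [0, 0.3, 0, -0.006, 0.001, -0.0005, 1], [0, 0.3, 0, -0.0075, 0.001, -0.0005, 1], [0, 0.3, 0, -0.0075, 0.001, -0.0005, 1]]
  ]
}}

```text
time: 12.0
position: [0.4087, -0.0723, 0.0387]
tool_rot: [-0.002, -0.703, 0.71, 0.033]
ft_force: [12.3, 3.4, -6.1]
grip_width: 0.0274
```

```bash
python3 - <<'E'
from h import *
st()
E
```

```text
12.0 [ 0.4087 -0.0723  0.0387] F [12.2578  3.4027 -6.1284] M [ 0.7264 -1.9304  0.6603] 0.027372270613560592
```

{"api": "jog_arm", "payload": {
  "increments": [
    [[0, 0.3, 0, -0.006, 0.001, -0.001, 1], [0, 0.3, 0, -0.0063, 0.001, -0.001, 1], [0, 0.3, 0, -0.0065, 0.001, -0.001, 1]]
  ]
}}

```text
time: 12.3
position: [0.4083, -0.0731, 0.0379]
tool_rot: [-0.004, -0.702, 0.712, 0.03]
ft_force: [14.5, 4.7, -7.0]
grip_width: 0.0278
```

```bash
python3 - <<'E'
from h import *
st();zs(10)
E
```

```text
12.3 [ 0.4083 -0.0731  0.0379] F [14.5129  4.6608 -7.0193] M [ 0.9319 -2.1394  0.8099] 0.02780810738882672
```

View pics/sz10.png

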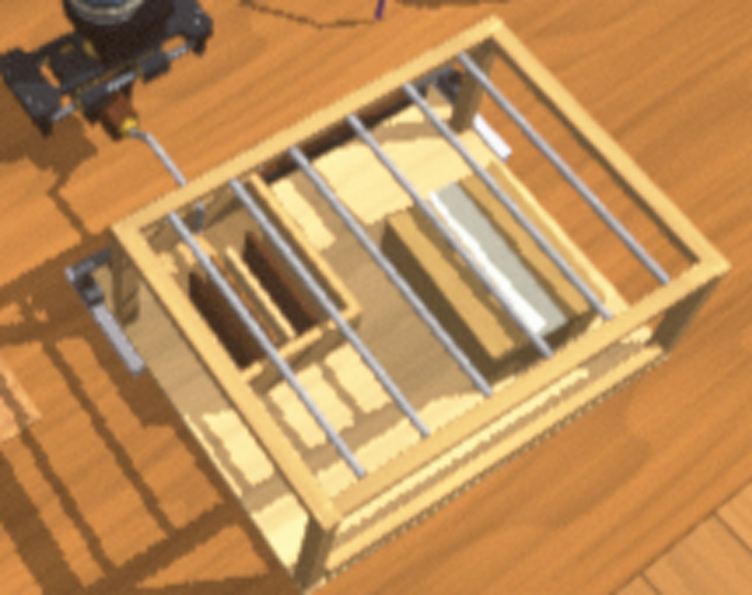

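{"api": "jog_arm", "payload": {
  "increments": [
    [[0, 0, 0, -0.004, 0.0005, -0.0005, 1], [0, 0, 0, -0.002, 0.001, 0, 1], [0, 0, 0, 0.001, 0.001, 0, 1], [0, 0, 0, 0.003, 0.0015, 0, 1], [0, 0, 0, 0.005, 0.002, 0, 1], [0, 0, 0, 0.007, 0.002, 0, 1]]
  ]
}}

```text
time: 12.95
position: [0.4131, -0.0701, 0.0377]
tool_rot: [-0.002, -0.702, 0.711, 0.031]
ft_force: [-0.5, -0.6, -2.3]
grip_width: 0.0277
```

```bash
python3 - <<'E'
from h import *
from scipy.spatial.transform import Rotation as R
st();print(R.from_quat(get_obs()["tool_rot"]).as_matrix())
E
```

```text
12.95 [ 0.4131 -0.0701  0.0377] F [-0.5275 -0.5533 -2.312 ] M [ 0.0842 -0.0411 -0.0204] 0.02768409046338856
[[-0.998  -0.042  -0.0463]
 [ 0.0468 -0.0112 -0.9988]
 [ 0.0414 -0.9991  0.0132]]
```

{"api": "jog_arm", "payload": {
  "increments": [
    [[0, 0, 0, 0.003, -0.0002, 0, 1], [0, 0, 0, 0.007, -0.0005, 0, 1], [0, 0, 0, 0.011, -0.0007, 0, 1], [0, 0, 0, 0.013, -0.0008, 0, 1], [0, 0, 0, 0.013, -0.0008, 0, 1]]
  ]
}}

```text
time: 13.45
position: [0.4266, -0.071, 0.0377]
tool_rot: [-0.002, -0.702, 0.711, 0.031]
ft_force: [-0.1, 0.7, -1.9]
grip_width: 0.0275
```

```bash
python3 - <<'E'
from h import *
st();zs(11)
a=camera("top")[:,:,::-1];cv2.imwrite("pics/tz11.png",cv2.resize(a[135:215,255:315],None,fx=8,fy=8,interpolation=0))
np.savez("w11.npz",**camera_info("wrist"));cv2.imwrite("pics/w11.png",camera("wrist")[:,:,::-1])
E
```

```text
13.45 [ 0.4266 -0.071   0.0377] F [-0.0749  0.7292 -1.9358] M [0.0677 0.0394 0.026 ] 0.027525934106715198
```

View pics/sz11.png

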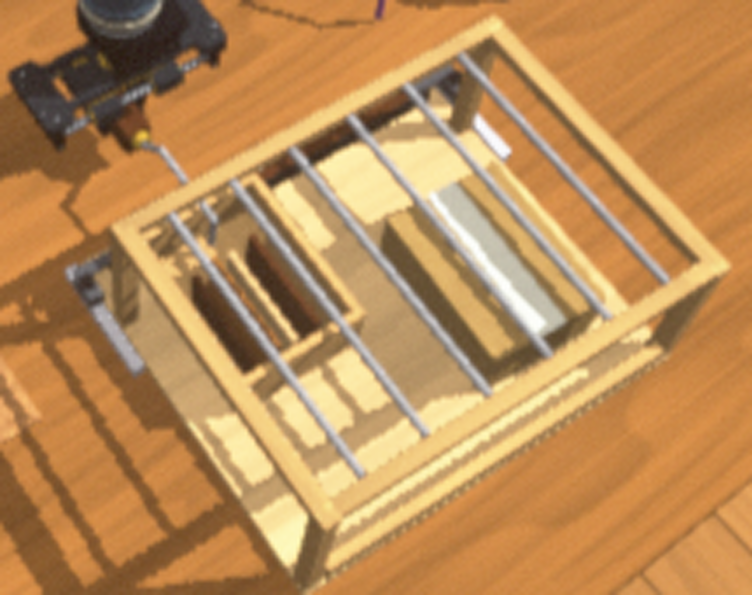

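View pics/tz11.png

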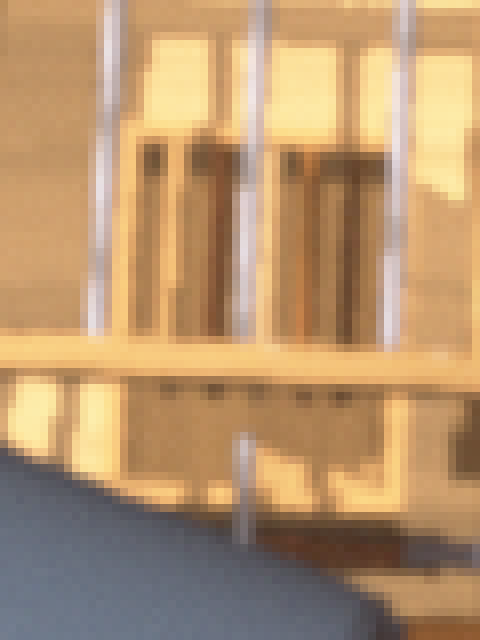

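View pics/w11.png

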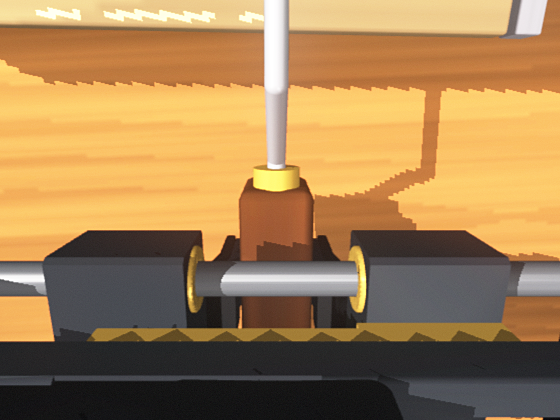

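{"api": "jog_arm", "payload": {
  "increments": [
    [[0, 0, 0, 0, 0, 0.01, 1], [0, 0, 0, 0, 0, 0.022, 1], [0.3, -1, 0, 0, 0, 0.036, 1], [0.7, -2, 0, 0, 0, 0.05, 1], [0.7, -2.4, 0, 0, 0, 0.054, 1], [0.7, -2.4, 0, 0, 0, 0.054, 1]]
  ]
}}

```text
time: 14.2
position: [0.4258, -0.0709, 0.0925]
tool_rot: [0.017, 0.707, -0.707, -0.016]
ft_force: [0.2, 0.4, -2.3]
grip_width: 0.0276
```

```bash
python3 - <<'E'
from h import *
st();zs(12)
E
```

```text
14.2 [ 0.4258 -0.0709  0.0925] F [ 0.1672  0.4258 -2.3266] M [-0.0261  0.0596  0.0363] 0.027587295521523687
```

View pics/sz12.png

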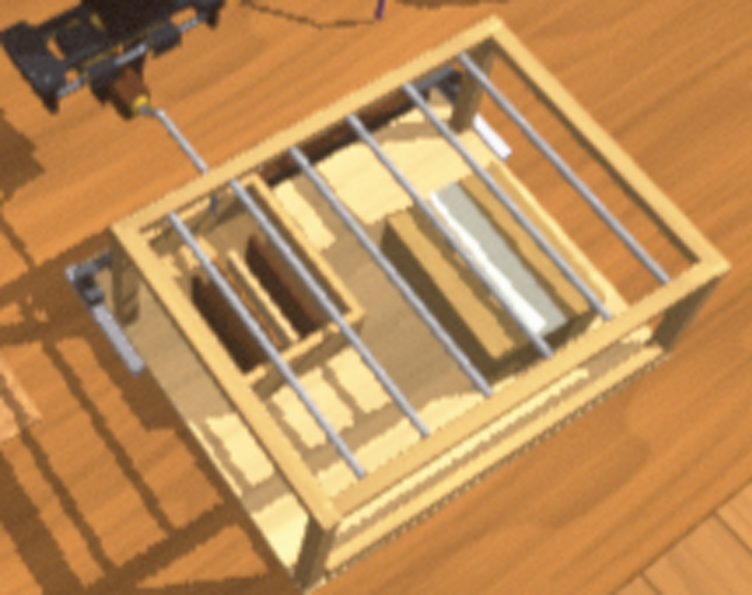

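{"api": "jog_arm", "payload": {
  "increments": [
    [[0, 0, 0, -0.012, 0, 0, 1], [0, 0, 0, -0.03, 0, 0.002, 1], [0, 0, 0, -0.033, -0.025, 0.01, 1], [0, 0, 0, -0.033, -0.07, 0.012, 1], [0, 0, -1, -0.033, -0.115, 0.012, 1], [0, 0, -2, -0.033, -0.16, 0.012, 1], [0, 0, -3, -0.025, -0.205, 0.012, 1], [0, 0, -3.5, -0.015, -0.25, 0.012, 1]]
  ]
}}

```text
time: 15.05
position: [0.4088, -0.3214, 0.103]
tool_rot: [0.037, 0.707, -0.705, -0.04]
ft_force: [1.1, 0.3, -1.7]
grip_width: 0.0275
```

{"api": "jog_arm", "payload": {
  "increments": [
    [[0, 0, 0, 0.006, -0.02, 0, 1], [0, 0, 0, 0.012, -0.035, 0, 1], [0, 0, 0, 0.012, -0.042, 0, 1], [0, 0, 0, 0.012, -0.042, 0, 1]]
  ]
}}

```text
time: 15.45
position: [0.4199, -0.3633, 0.102]
tool_rot: [0.037, 0.708, -0.704, -0.041]
ft_force: [-0.8, 0.3, -3.1]
grip_width: 0.0276
```

```bash
python3 - <<'E'
from h import *
from scipy.spatial.transform import Rotation as R
st();print(R.from_quat(get_obs()["tool_rot"]).as_matrix())
for n in("top","scene"): cv2.imwrite(f"pics/{n}13.png",camera(n)[:,:,::-1])
np.savez("w13.npz",**camera_info("wrist"));cv2.imwrite("pics/w13.png",camera("wrist")[:,:,::-1])
b=cv2.imread("pics/scene13.png");a=cv2.imread("pics/top13.png")
cv2.imwrite("pics/z13s.png",cv2.resize(b[195:325,130:270],None,fx=5,fy=5,interpolation=2))
cv2.imwrite("pics/z13t.png",cv2.resize(a[105:225,190:330],None,fx=5,fy=5,interpolation=0))
E
```

```text
15.45 [ 0.4199 -0.3633  0.102 ] F [-0.7726  0.3459 -3.1163] M [0.0813 0.0397 0.0345] 0.027562733306301965
[[-0.9939 -0.0045 -0.1098]
 [ 0.1098  0.0054 -0.9939]
 [ 0.005  -1.     -0.0049]]
```

View pics/z13s.png

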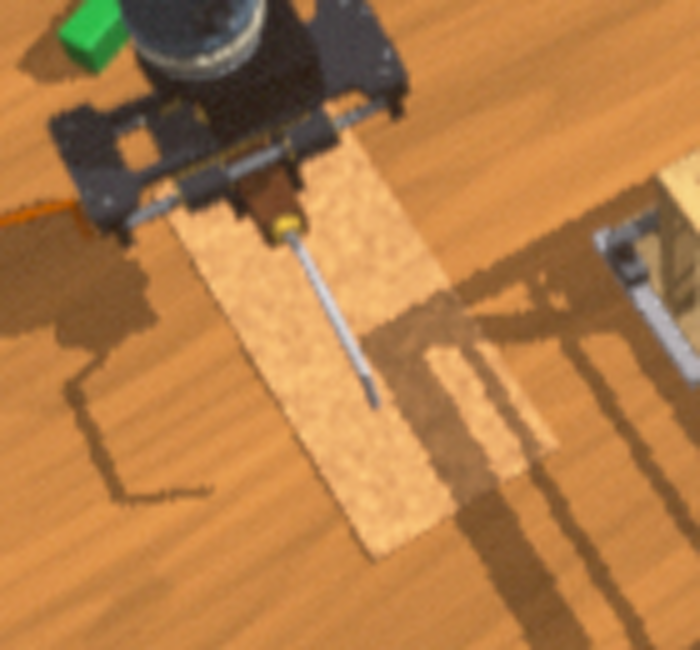

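View pics/z13t.png

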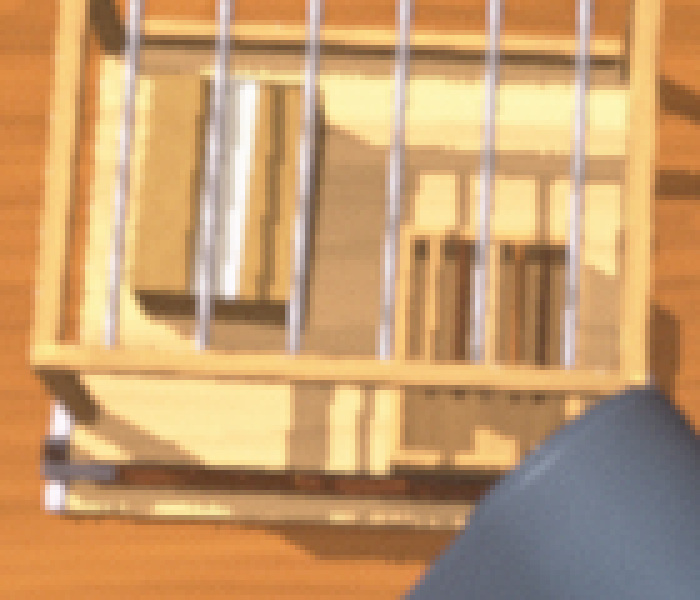

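View pics/w13.png

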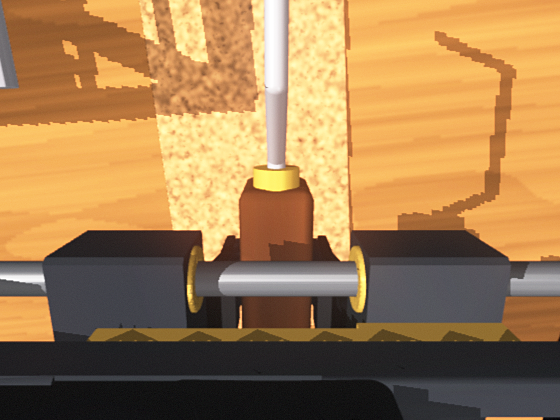

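{"api": "jog_arm", "payload": {
  "increments": [
    [[0, 0, 0, 0, 0, -0.02, 1], [-0.2, -0.3, 0, 0, 0, -0.045, 1], [-0.2, -0.3, 0, 0, 0, -0.065, 1], [-0.2, -0.3, 0, 0, 0, -0.08, 1], [-0.2, -0.3, 0, 0, 0, -0.088, 1], [-0.2, -0.3, 0, 0, 0, -0.0905, 1], [-0.2, -0.3, 0, 0, 0, -0.0915, 1]]
  ]
}}

```text
time: 16.3
position: [0.42, -0.3612, 0.0112]
tool_rot: [0.038, 0.707, -0.705, -0.038]
ft_force: [-1.0, 0.2, -1.9]
grip_width: 0.0277
```

{"api": "jog_arm", "payload": {
  "increments": [
    [[0, 0, 0, 0, 0, -0.001, 1], [0, 0, 0, 0, 0, -0.0015, 1]]
  ]
}}

```text
time: 16.5
position: [0.4204, -0.3616, 0.0103]
tool_rot: [0.039, 0.707, -0.705, -0.038]
ft_force: [-0.6, 0.3, -2.5]
grip_width: 0.0274
```

```bash
python3 - <<'E'
from h import *
st();print(get_obs()["tool_rot"])
E
```

```text
16.5 [ 0.4204 -0.3616  0.0103] F [-0.5748  0.3081 -2.5215] M [ 0.0348 -0.0038  0.0391] 0.027392120087755694
[ 0.0386  0.7067 -0.7055 -0.0377]
```

{"api": "jog_arm", "payload": {
  "increments": [
    [[0, 0, 0, 0, 0, -0.001, 1], [0, 0, 0, 0, 0, -0.0018, 1], [0, 0, 0, 0, 0, -0.002, 1]]
  ]
}}

```text
time: 16.8
position: [0.4204, -0.3617, 0.0085]
tool_rot: [0.039, 0.707, -0.706, -0.038]
ft_force: [0.1, -0.1, -1.4]
grip_width: 0.0274
```

```bash
python3 - <<'E'
from h import *
st()
E
```

```text
16.8 [ 0.4204 -0.3617  0.0085] F [ 0.1242 -0.0622 -1.4311] M [ 0.0725  0.0482 -0.0103] 0.027430061034266647
```

{"api": "jog_arm", "payload": {
  "increments": [
    [[0, 0, 0, 0, 0, -0.0006, 1], [0, 0, 0, 0, 0, -0.0009, 1], [0, 0, 0, 0, 0, -0.0009, 1]]
  ]
}}

```text
time: 17.1
position: [0.4204, -0.3617, 0.0081]
tool_rot: [0.039, 0.707, -0.706, -0.038]
ft_force: [-1.6, 1.0, 4.4]
grip_width: 0.0276
```

Contact with the mat: Fz rose from -1.4 to +4.4 N. Easing up slightly, then opening.

{"api": "jog_arm", "payload": {
  "increments": [
    [[0, 0, 0, 0, 0, 0.0004, 1], [0, 0, 0, 0, 0, 0.0004, 0.2], [0, 0, 0, 0, 0, 0.0004, 0], [0, 0, 0, 0, 0, 0.0004, -0.3], [0, 0, 0, 0, 0, 0.0004, -0.8], [0, 0, 0, 0, 0, 0.0004, -1], [0, 0, 0, 0, 0, 0.0004, -1], [0, 0, 0, 0, 0, 0.0004, -1]]
  ]
}}

```text
time: 17.9
position: [0.4204, -0.3617, 0.0085]
tool_rot: [0.039, 0.707, -0.706, -0.038]
ft_force: [0.2, -0.0, 0.3]
grip_width: 0.0746
```

```bash
python3 - <<'E'
from h import *
st();cv2.imwrite("pics/w14.png",camera("wrist")[:,:,::-1])
E
```

```text
17.9 [ 0.4204 -0.3617  0.0085] F [ 0.2406 -0.0244  0.3075] M [ 0.0616  0.0468 -0.0447] 0.0746166108850561
```

View pics/w14.png

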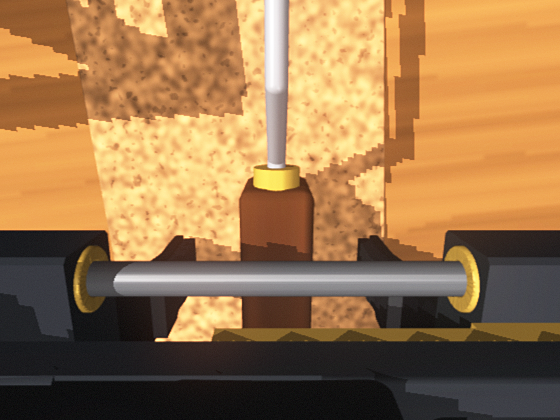

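Hook is standing level and free. Raising straight up, then moving back clear.

{"api": "jog_arm", "payload": {
  "increments": [
    [[0, 0, 0, 0, 0, 0, -1], [0, 0, 0, 0, 0, 0.015, -1], [0, 0, 0, 0, 0, 0.04, -1], [0, 0, 0, 0, 0, 0.08, -1], [0, 0, 0, 0, 0, 0.125, -1], [0, 0, 0, 0, 0, 0.17, -1], [0, 0, 0, -0.02, -0.04, 0.21, -1], [0, 0, 0, -0.05, -0.08, 0.24, -1]]
  ]
}}

```text
time: 18.75
position: [0.3803, -0.4297, 0.2417]
tool_rot: [-0.038, -0.706, 0.707, 0.036]
ft_force: [1.0, -0.7, -0.6]
grip_width: 0.087
```

{"api": "jog_arm", "payload": {
  "increments": [
    [[0, 0, 0, -0.03, -0.04, 0, -1], [0, 0, 0, -0.06, -0.08, 0, -1], [0, 0, 0, -0.08, -0.11, 0, -1], [0, 0, 0, -0.08, -0.11, 0, -1], [0, 0, 0, -0.08, -0.11, 0, -1]]
  ]
}}

```text
time: 19.25
position: [0.2995, -0.5396, 0.2412]
tool_rot: [-0.039, -0.706, 0.706, 0.036]
ft_force: [-0.2, 0.9, 0.4]
grip_width: 0.0871
```

```bash
python3 - <<'E'
from h import *
st()
for n in("top","scene"): cv2.imwrite(f"pics/{n}15.png",camera(n)[:,:,::-1])
b=cv2.imread("pics/scene15.png");a=cv2.imread("pics/top15.png")
cv2.imwrite("pics/z15s.png",cv2.resize(b[165:335,150:445],None,fx=2.7,fy=2.7,interpolation=2))
cv2.imwrite("pics/z15t.png",cv2.resize(a[115:215,250:350],None,fx=6,fy=6,interpolation=0))
E
```

```text
19.25 [ 0.2995 -0.5396  0.2412] F [-0.1639  0.9044  0.4273] M [ 0.0637 -0.0071  0.0038] 0.0871241074858585
```

View pics/z15s.png

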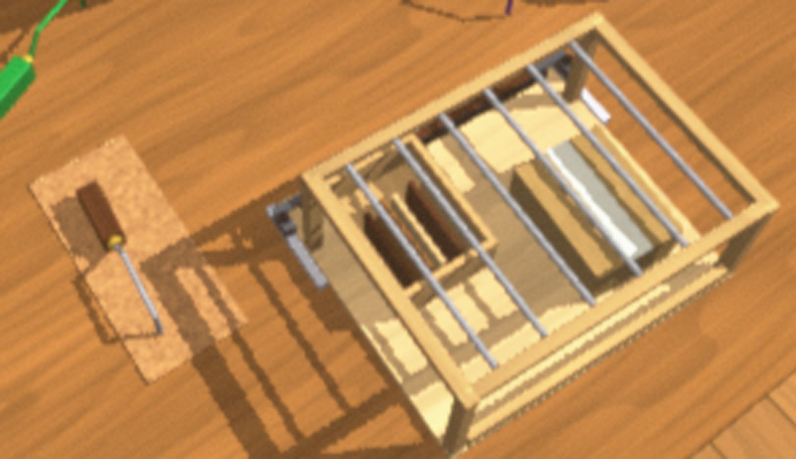

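View pics/z15t.png

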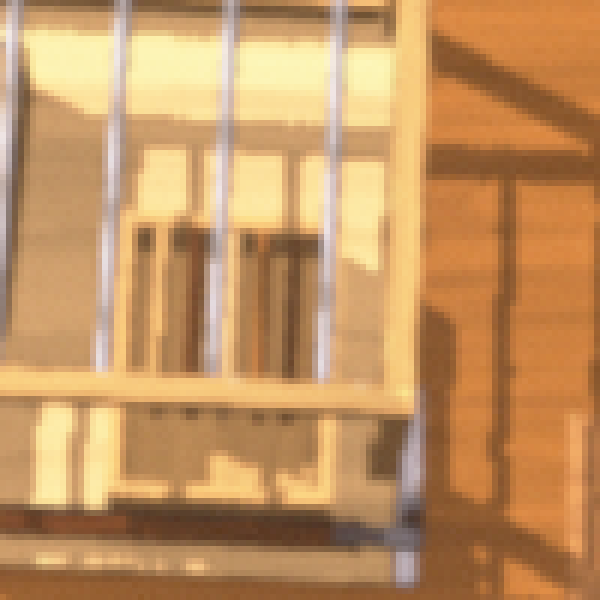

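View pics/top15.png

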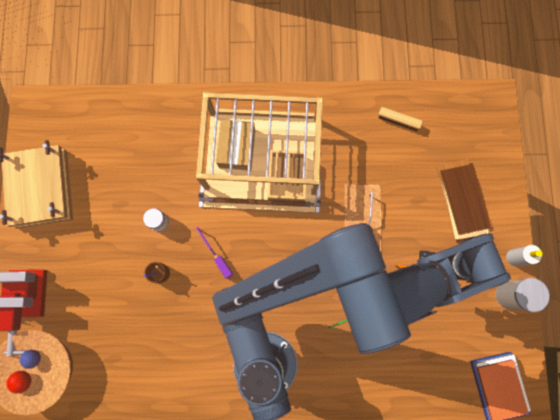

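```bash
python3 - <<'E'
from h import *
T=lambda u,v,z=.072:ray("top",250+u/6-.5,115+v/6-.5,z)[:2]
def y(a,b): d=a-b; return np.degrees(np.arctan2(-d[0],d[1]))
L,R=T(112,497),T(332,506);print("lip outer",L,R,y(L,R))
print("inner",T(122,480),T(320,490),y(T(122,480),T(320,490)))
B=T(0,512,.034);B2=T(100,516,.034);print("bar rear",B,B2)
print("left side",T(112,497),T(125,210))
S=lambda u,v,z=.072:ray("scene",150+u/2.7,165+v/2.7,z)[:2]
print("S FL",S(418,137),"lip mid",S(365,170),"BL",S(494,238))
# rear bar line at crate centre, yaw -3.5
m=(L+R)/2; print("bar face at crate mid y", B[0]+(m[1]-B[1])*np.tan(np.radians(3.5)), "crate front",m)
E
```

```text
lip outer [ 0.5618 -0.0163] [ 0.5545 -0.1424] -3.3021553452681895
inner [ 0.5717 -0.0222] [ 0.564  -0.1357] -3.8670507797870806
bar rear [0.5621 0.0508] [ 0.5587 -0.0078]
left side [ 0.5618 -0.0163] [ 0.7332 -0.0255]
S FL [ 0.5747 -0.0141] lip mid [ 0.5736 -0.0911] BL [ 0.7276 -0.0269]
bar face at crate mid y 0.5541046359080094 crate front [ 0.5582 -0.0794]
```

```bash
python3 -c "
from rig import *
print(hand_in())"
```

```text
the job is handed in; nothing more can be done
None
```

The crate is against the stop bar and the hook is standing back on the cork mat. I handed the job in at about 19 s.

- **Drag and press:** I hooked the crate's front lip and dragged it forward at about 2.3–3.4 N. I felt the bar as the force rose, and pressed up to 14.5 N total, about 9–12 N above the drag. I then eased to zero and lifted the hook out.
- **Crate:** in the last pictures its front edge is at about -3.3° to -3.9°, against about -3.5° for the bar, so it looks square. It did not move when I took the hook out.
- **Hook:** it was set down on the mat when I felt contact (Fz +4.4 N) and let go. It stands level there, and the arm is well clear. The carton, tin and pot look where they were; I did not measure them.
- **Checks that disagreed:**
  - From the top camera the crate's front edge and the bar's face differ by about 4 mm, about the error of reading edges in those pictures. Contact with the bar therefore rests on the felt force.
  - During the press the hook also saw up to about 4.7 N sideways and 5 N downward beyond its own weight. The crate looked flat in the pictures throughout.

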